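Lock the fabric-specimen clamp with its barrel bolt

ROBOT

A 6-joint arm with a two-finger parallel gripper is mounted at the origin on the work surface. World frame = base frame: x ahead of the robot, y to its left, z up, the work surface at z = 0. Lengths are in m, angles in rad, forces in N, time in s.
With the tool pointing down it reaches from about 0.375 to 0.975 m from the base axis. Payload 3.8 kg.
Tool frame: the origin (TCP) lies on the centre line of the jaws, within the pads' length; the fingertips stand 8 mm ahead of it and the grasp point (between the pads) lies 11 mm behind it; z points along the fingers, y is the direction in which the jaws open and shut (so a half turn about z gives the same grasp; the last joint's range is limited). The gripper opens to 85 mm and grips with 20 to 120 N. Pads are 22 mm wide; open, the fingers measure 114 mm over their backs; the gripper's body (76 mm by 85 mm) begins 54 mm behind the grasp point. The pads swing forward as they close: fully open they stand 13 mm farther back than shut.
Start: joints at [1.272, 0.264, 1.604, -0, 1.274, -0.037], TCP at [0.175, 0.652, 0.239] pointing down, gripper open.
Joint ranges: [-2.63, 2.63], [-0.94, 2.18], [0.31, 2.57], [-1.31, 4.45], [0, 2.66], [-2.55, 2.55]. Speed limits (rad/s): [2.57, 2.57, 3.14, 3.14, 3.14, 3.14].

INTERFACE

Orientations are given as a rotation vector (axis times angle).
In Python, from workcell import bot gives the robot as it stands.
- The arm moves only by the tool arm_command, never from a script. Its arguments are lists of equal length, an entry for each row: "slide": the shift along the tool's x, y, z in m, a list of three; "angular": the turn, a rotation vector about the tool's x, y, z in degrees, a list of three; "hand": the finger opening in m, from 0 to 0.0854. A call has exactly 8 rows; each row shifts and turns the pose as measured when the row begins, along the tool's axes as they then stand; what a row does not reach is not made up. A row lasts 1/10 s, in which the tool goes at most 50 mm and 8.59 degrees, less where a joint would pass 70% of its speed; a pose out of reach is approached as far as the arm can. A call is refused whole if a number of a shift passes 0.05 or a number of a turn 8.59, either way. A call with a gripper value outside its range is refused whole. The fingers move at their own pace and stop on an object; "squeeze" is the grip in N (left out, the last holds). Time passes only in rows, so rows that do not move let the fingers close, or fill a call up. It gives the time, the measured TCP pose, the force and the opening at its end, in the units of the state.
- bot.read_state(): the state, without advancing time (a new reading comes with each control period).
- bot.read_camera(name): name is "side" or "top" or "wrist"; returns the picture (384x512x3 uint8, red, green, blue); there is no depth.
- bot.get_calibration(name): a dict with "fx", "fy", "cx", "cy" (pixels), "R" (3x3) and "t" (3): a world point X has camera coordinates R X + t. Camera axes: x right, y down, z forward; pixel columns grow to the right and rows downward; lengths in m; the calibration is good to about 2 mm. A picture is of the moment at which its call begins: read the wrist's pose just before it. get_calibration takes no time and is no camera call; for the wrist camera it gives the pose at the moment of the call.
- bot.finish_job(): hands the job in, once; it reports no verdict.
The state is a dict: "time": time; "q": joint angles; "joint_vel": joint speeds; "joint_torque": joint torques, N m; "tool_pos": TCP position; "tcp_rot": TCP orientation; "wrist_force": force on the tool from outside, world axes, zero at the start; "torque": the same for the moment, N m; "width": opening from 0.0 (shut) to 1.0 (fully open).
Only numpy, scipy, OpenCV 4.12 (cv2) and the standard library are available. Lean on these libraries where they do the work, as an engineer would, in place of code of your own. Each camera call takes 0.05 s, during which the arm holds its last target.

TASK

The specimen clamp of the fabric tester is shut but not locked. Lift the barrel bolt's red-knobbed handle out of its rest notch, slide the bolt through the keeper eye, and drop the handle fully down into the notch of the brass catch. Feel your way gently, without forcing the bolt or the fixture, and leave the beaker, the weight and the jar where they stand.

Things in the scene. Friction and masses are not known exactly. Their poses are not given: they have to be found in the camera images.
- bed: Grey bolt fixture, fixed to the bench, base plate 160 x 290 x 12 mm (x, y, z and sizes here in mm). Origin: on the bench, straight below the bolt axis at the rest notch. z up; +y along the bolt axis, the way the bolt slides to lock; the handle lies on the -x side. The bolt axis runs along y at z = 70. More than about 25 N against any part of it is forcing it; a push down on the knob reaches the guide's lands 2.7 times as strong.
- rest_notch (a point): Middle of the rest notch, at x = -35, y = 0, z = 70 of the fixture: a 14 mm gap in a 10 mm thick guide plate (x = -40 to -30), between a grey lug (y = -28 to -7) and a grey land (y = 7 to 44), both with tops at z = 78. The handle's stem lies in it at the start.
- catch_range (a point): Middle of the range (x = -35, y = 70 of the fixture) in which the brass catch may be clamped on the guide plate: a 37 mm land (top z = 78), then its 12 mm wide notch, then a rigid stop lug 8 mm thick, top z = 101. The notch's centre lies anywhere from y = 50 to 90, NOT reported: feel it (or see it). The raised stem meets the lug 2 mm past the notch's centre.
- keeper (a point): Centre of the steel keeper eye (y = 104 to 116, x = -14 to 14, top z = 84 in the fixture's frame) that the bolt's end enters. Beyond it the specimen clamp (y = 101 to 195, x = -15 to 85) is 60 mm high. Two steel straps hold the bolt (x = -14 to 14, top z = 84).
- knob (a point): Centre of the red ball knob, 22 mm in diameter, 80 mm from the bolt axis on a steel stem 8 mm in diameter. In a notch the handle is level (knob at x = -80, z = 70 of the fixture); lifted, the knob rides an 80 mm arc about the bolt axis, up and towards the bolt. It can be pinched from above with the fingers closing along the bolt axis and then turns between the pads.
- handle (a joint): Angle of the handle in rad: 0 level, down in a notch; it can be lifted to 0.75. Below about 0.39 the stem meets the land between the notches (about 0.41 on the brass land). It falls by its own weight when let go.
- bolt (a joint): Slide of the bolt along the fixture's +y in m: about 0 (within 0.5 mm) at the rest notch, 0.048 to 0.092 when the handle lies in the notch of the brass catch. Slides with about 1.5 N of friction and stays where it is left.
- beaker_rim (a point): Centre of the mouth of a glass beaker, 68 mm in diameter, 90 mm high; not to be disturbed.
- weight: Brass 0.5 kg weight, 48 mm in diameter, 76 mm high, origin under its centre; not to be disturbed.
- jar: Glass jar with a blue cap, 60 mm in diameter, 75 mm high, origin under its centre; not to be disturbed.

How it is judged:
On the way, in this order (a step that is already met when the one before it is completed fails the run):
1. the handle is lifted clear of the rest notch (value of joint handle above 0.4 rad and value of joint bolt below 0.02 m), for 0.05 s.
2. the bolt is slid through the keeper to the catch with the handle raised (value of joint bolt above 0.046 m and value of joint handle above 0.3 rad), for 0.05 s.
At the end, for the whole second after the job is handed in: The bolt is shot at least 46 mm through the keeper and the handle lies down in the notch of the brass catch (less than 0.12 rad above level), released and at rest; beaker, weight and jar stand within 20 mm of where they were (value of joint bolt above 0.046 m and value of joint handle below 0.12 rad and velocity of joint handle between -0.05 and 0.05 rad/s and velocity of joint bolt between -0.01 and 0.01 m/s and distance of each of beaker_rim, weight, jar from where it was at the start of the episode below 0.02 m); the robot touches nothing.
It fails at once if the fixture is forced: anything (handle or gripper) presses on it with more than 25 N (contact force between bed and anything else above 25 N).
It fails at once if beaker, weight or jar is pushed more than 20 mm from its place (distance of any of beaker_rim, weight, jar from where it was at the start of the episode above 0.02 m).
It also fails if it takes over 45 s, if anything falls off the work surface, if the arm or the gripper's body presses on something with over 40 N, if the wrist force passes 120 N, or if a joint passes its speed limit or range.

## Working session

There is one attempt and no reset: what is moved stays moved. The work goes in short steps, Python scripts to look and compute and a tool call to move; the robot and the scene stay as the last step left them, time stands still between calls to the robot, and variables do not carry over. Pictures are saved under pics/ and viewed, and the job is handed in when it is done.

Besides the shell and the picture viewer there is one more tool, called after "Request:" as a command line: name --argument value ..., lists and objects as JSON in quotes. arm_command: Moves the arm, as the interface text tells. Its arguments: {"type":"object","properties":{"slide":{"type":"array","items":{"type":"array","items":{"type":"number"}}},"angular":{"type":"array","items":{"type":"array","items":{"type":"number"}}},"hand":{"type":"array","items":{"type":"number"}},"squeeze":{"type":"number"}},"required":["slide","angular","hand"]}

```bash
mkdir -p pics; ls
python3 - <<'E'
from workcell import bot
import cv2
s=bot.read_state();print({k:(v if not hasattr(v,'__len__') else [round(float(a),3) for a in v]) for k,v in s.items()})
for n in ("side","top"):
    im=bot.read_camera(n);cv2.imwrite(f"pics/{n}0.png",im[:,:,::-1])
    c=bot.get_calibration(n);print(n,c)
E
```

```text
pics
{'time': 0.0, 'q': [1.272, 0.265, 1.605, -0.0, 1.274, -0.037], 'joint_vel': [-0.002, -0.002, -0.001, -0.001, -0.001, 0.001], 'joint_torque': [0.001, -51.513, -36.732, 0.0, 0.013, 0.0], 'tool_pos': [0.175, 0.651, 0.238], 'tcp_rot': [-0.41, -3.114, 0.004], 'wrist_force': [0.631, -0.064, -0.191], 'torque': [0.042, 0.015, -0.015], 'width': 1.0032788596412106}
side {'fx': 455.8021789751184, 'fy': 455.8021789751184, 'cx': 251.32044468824674, 'cy': 188.19430865577712, 'R': array([[-0.99980217, -0.01966165, -0.00300797],
       [-0.00993814,  0.62479827, -0.78072297],
       [ 0.01722967, -0.78053863, -0.62487006]]), 't': array([0.6557933, 0.0482291, 1.0878776])}
top {'fx': 419.4971302014312, 'fy': 419.4971302014312, 'cx': 261.4959632316868, 'cy': 193.53959229152025, 'R': array([[ 0.02522495, -0.99964993,  0.00798255],
       [-0.99396103, -0.02593284, -0.10662534],
       [ 0.10679502, -0.00524472, -0.99426723]]), 't': array([0.01198944, 0.64257721, 0.97034579])}
```

View pics/side0.png

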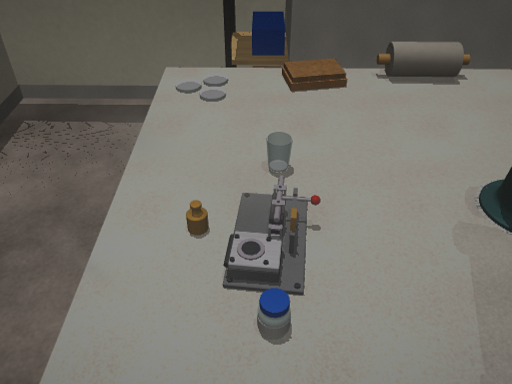

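View pics/top0.png

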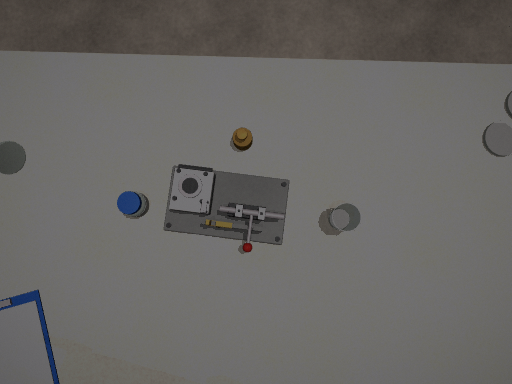

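The side view shows the fixture in the middle, with the knob at (315,200), the beaker at (280,150), the weight at (197,220) and the jar at (275,310). The top view shows the knob at (248,247), the plate corners around (165–290, 165–243) and the brass catch near (205–232, 225). Next I'll zoom in and triangulate.

```bash
cat > h.py <<'E'
import numpy as np,cv2
from workcell import bot
C={n:bot.get_calibration(n) for n in("side","top")}
def ray(c,uv):
    d=c["R"].T@np.array([(uv[0]-c["cx"])/c["fx"],(uv[1]-c["cy"])/c["fy"],1]);return -c["R"].T@c["t"],d
def plane(c,uv,z):
    o,d=ray(c,uv);return o+d*(z-o[2])/d[2]
def tri(c1,u1,c2,u2):
    o1,d1=ray(c1,u1);o2,d2=ray(c2,u2)
    s=np.linalg.lstsq(np.c_[d1,-d2],o2-o1,rcond=None)[0]
    a,b=o1+d1*s[0],o2+d2*s[1];return (a+b)/2,np.linalg.norm(a-b)
def proj(c,X):
    p=c["R"]@np.asarray(X)+c["t"];return np.array([c["fx"]*p[0]/p[2]+c["cx"],c["fy"]*p[1]/p[2]+c["cy"]])
def red(im):
    h=cv2.cvtColor(im,cv2.COLOR_RGB2HSV);m=((h[...,0]<8)|(h[...,0]>172))&(h[...,1]>150)&(h[...,2]>60)
    n,l,st,ce=cv2.connectedComponentsWithStats(m.astype(np.uint8));i=1+np.argmax(st[1:,4]);return ce[i],st[i]
E
python3 - <<'E'
from h import *
I={n:cv2.imread(f"pics/{n}0.png")[:,:,::-1].copy() for n in C}
k={n:red(I[n]) for n in C};print(k)
print(tri(C["side"],k["side"][0],C["top"],k["top"][0]))
print("z .07 planes",[plane(C[n],k[n][0],.07) for n in C])
t=I["top"][155:260,155:300];cv2.imwrite("pics/topz.png",cv2.resize(t,None,fx=5.5,fy=5.5,interpolation=cv2.INTER_CUBIC)[:,:,::-1])
t=I["side"][180:300,215:335];cv2.imwrite("pics/sidez.png",cv2.resize(t,None,fx=5,fy=5,interpolation=cv2.INTER_CUBIC)[:,:,::-1])
E
```

```text
{'side': (array([314.75 , 198.475]), array([311, 196,   8,   6,  40], dtype=int32)), 'top': (array([247., 247.]), array([243, 243,   9,   9,  69], dtype=int32))}
(array([0.51480918, 0.05852309, 0.07303003]), np.float64(0.00039895804525796105))
z .07 planes [array([0.51403514, 0.05491954, 0.07      ]), array([0.51494445, 0.05857372, 0.07      ])]
```

View pics/topz.png

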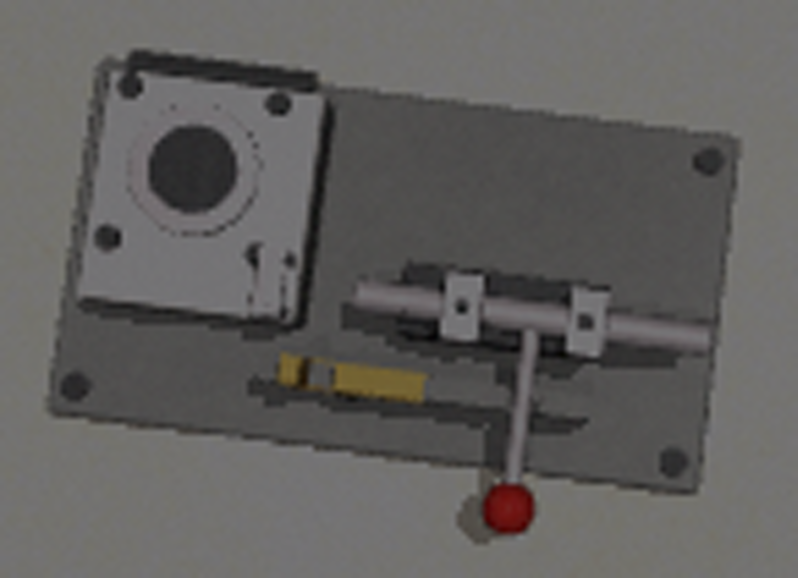

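View pics/sidez.png

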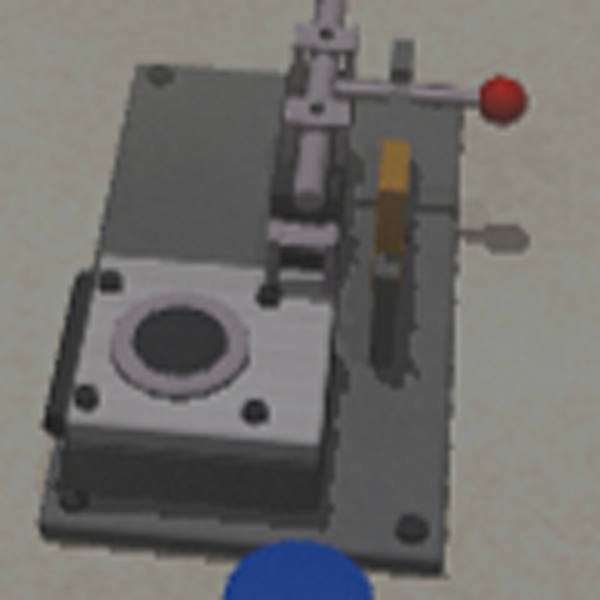

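The views show the plate corners (zoom coordinates) at (737,135), (700,490), (50,412) and (100,60). The bolt runs along (712,337)–(360,293). The brass land spans about 333–425, with the notch left of it at about 307–333.

```bash
cat >> h.py <<'E'
def z2t(p): return (np.array(p)+.5)/5.5-.5+155
def fr(k,yaw):  # k knob level pos
    ex=np.array([np.cos(yaw),np.sin(yaw)]);ey=np.array([-np.sin(yaw),np.cos(yaw)]);return ex,ey
E
python3 - <<'E'
from h import *
c=C["top"]
P=[plane(c,z2t(p),.012)[:2] for p in [(737,135),(700,490),(50,412),(100,60)]]
print(np.round(P,4))
for a,b in((0,1),(1,2),(2,3),(3,0)):
    d=P[b]-P[a];print(np.linalg.norm(d),np.degrees(np.arctan2(d[1],d[0])))
a,b=[plane(c,z2t(p),.07)[:2] for p in[(712,337),(360,293)]]
yaw=np.arctan2(b[1]-a[1],b[0]-a[0])-np.pi/2;print("bolt yaw",np.degrees(yaw))
d=(P[2]-P[1]+P[3]-P[0]);yaw=np.arctan2(d[1],d[0])-np.pi/2;print("plate yaw",np.degrees(yaw))
k=plane(c,(247,247),.07)[:2]
ex,ey=fr(k,yaw);O=k+.08*ex;print("O",O,"ex",ex,"ey",ey)
for nm,p,z in [("knob",None,0)]+[(f"plate{i}",None,i) for i in range(0)]: pass
def f(X): X=np.array(X)[:2]-O;return np.round(1000*np.array([X@ex,X@ey]),1)
for q in P: print("corner",f(q))
for nm,p,z in[("boltA",(712,337),.07),("boltB",(360,293),.07),("land r",(425,385),.078),("land l",(333,377),.078),("lug r",(307,371),.101),("lug l",(280,370),.101),("strap1",(462,306),.084),("strap2",(587,322),.084),("stem",(522,400),.07),("stem near",(530,335),.07)]:
    print(nm,f(plane(c,z2t(p),z)))
# objects
for n,u,z in(("beaker",(339,218),.09),("weight",(242,135),.076),("jar",(129,203),.075)):
    print(n,plane(c,u,z),f(plane(c,u,z)))
E
```

```text
[[ 0.6818 -0.0373]
 [ 0.5238 -0.024 ]
 [ 0.5507  0.2629]
 [ 0.7082  0.2485]]
0.1585406789960788 175.15778352436558
0.2881589537269435 84.64330445559268
0.1581009589272461 -5.253494590542459
0.28702047825334287 -95.27014211754235
bolt yaw -5.657333652505785
plate yaw -5.313504490307288
O [0.59460069 0.05116529] ex [ 0.9957029  -0.09260528] ey [0.09260528 0.9957029 ]
corner [ 95.  -80.1]
corner [-63.5 -81.4]
corner [-63.3 206.8]
corner [ 94.8 207. ]
boltA [  0.4 -75.9]
boltB [ 1.3 72.4]
land r [-33.7  40.1]
land l [-34.9  78.2]
lug r [-34.3  86.5]
lug l [-35.2  97.3]
strap1 [ 0.1 28.6]
strap2 [ -0.4 -23.3]
stem [-35.   -0.3]
stem near [-7.7 -0.3]
beaker [ 0.58527629 -0.14701378  0.09      ] [   9.1 -198.2]
weight [0.77346816 0.07753859 0.076     ] [175.7  42.8]
jar [0.60804371 0.33092943 0.075     ] [-12.5 279.8]
```

The measurements fit the fixture: corner spans are 158 x 288 mm, the straps and bolt sit at x≈0, and the stem is at y≈0. The catch notch centre comes out at y ≈ 83 mm. The tool needs a turn of about -9.7° about its z, then a shift to above the knob.

Request:
arm_command --slide '[[0,0,0],[0,0,0],[-0.028,-0.04,0],[-0.028,-0.04,0],[-0.028,-0.04,0],[-0.028,-0.04,0],[-0.028,-0.04,0],[-0.028,-0.04,0]]' --angular '[[0,0,-5],[0,0,-4.7],[0,0,0],[0,0,0],[0,0,0],[0,0,0],[0,0,0],[0,0,0]]' --hand '[0.0854,0.0854,0.0854,0.0854,0.0854,0.0854,0.0854,0.0854]' --squeeze 20

```text
time: 0.9
tool_pos: [0.3208, 0.3937, 0.232]
tcp_rot: [-0.117, -3.135, 0.014]
wrist_force: [0.3, 0.8, -0.4]
width: 0.999
```

```bash
cat >> h.py <<'E'
from scipy.spatial.transform import Rotation as Ro
O=np.array([.5946,.0512,0]);yaw=np.radians(-5.4)
F=Ro.from_euler("z",yaw).as_matrix()
RT=F@np.diag([-1,1,-1.])
def st(tgt=None):
    s=bot.read_state();R=Ro.from_rotvec(s["tcp_rot"]).as_matrix();p=np.array(s["tool_pos"])
    print("t",round(s["time"],2),"tcp fixt mm",np.round(1000*(F.T@(p-O)),1),"width",round(s["width"]*85.4,1),"F fixt",np.round(F.T@np.array(s["wrist_force"]),1),"jv",np.abs(s["joint_vel"]).max().round(3))
    print("  rot err deg (tool)",np.round(Ro.from_matrix(R.T@RT).as_rotvec(degrees=True),2))
    if tgt is not None:
        w=O+F@(np.array(tgt)/1000); print("  slide mm",np.round(1000*R.T@(w-p),1))
E
python3 -c "
from h import *
st([-80,0,140])"
```

```text
t 0.9 tcp fixt mm [-304.8  315.3  232. ] width 85.4 F fixt [ 0.2  0.8 -0.4] jv 0.903
  rot err deg (tool) [-0.52 -0.23  1.12]
  slide mm [-219.  -318.8   94. ]
```

Request:
arm_command --slide '[[-0.028,-0.04,0.008],[-0.028,-0.04,0.008],[-0.028,-0.04,0.008],[-0.028,-0.04,0.008],[-0.028,-0.04,0.008],[-0.028,-0.04,0.008],[-0.025,-0.036,0.006],[-0.018,-0.026,0.005]]' --angular '[[0,0,0.6],[0,0,0.4],[0,0,0],[0,0,0],[0,0,0],[0,0,0],[0,0,0],[0,0,0]]' --hand '[0.0854,0.0854,0.0854,0.0854,0.0854,0.0854,0.0854,0.0854]'

```text
time: 1.7
tool_pos: [0.5039, 0.0649, 0.1734]
tcp_rot: [-0.146, -3.136, 0.012]
wrist_force: [-0.4, 0.2, 0.4]
width: 0.997
```

```bash
python3 -c "
from h import *
st([-80,0,130])"
```

```text
t 1.7 tcp fixt mm [-91.6   5.1 173.4] width 85.2 F fixt [-0.4  0.2  0.4] jv 0.605
  rot err deg (tool) [-0.44 -0.13  0.05]
  slide mm [-11.7  -4.8  43.4]
```

Request:
arm_command --slide '[[-0.005,-0.002,0.01],[-0.003,-0.001,0.01],[0,0,0.008],[0,0,0.004],[0,0,0],[0,0,0],[0,0,0],[0,0,0]]' --angular '[[-0.4,0,0],[0,0,0],[0,0,0],[0,0,0],[0,0,0],[0,0,0],[0,0,0],[0,0,0]]' --hand '[0.06,0.06,0.06,0.06,0.06,0.06,0.06,0.06]'

```text
time: 2.5
tool_pos: [0.5096, 0.0619, 0.1371]
tcp_rot: [-0.147, -3.131, 0.0]
wrist_force: [0.0, -0.1, -0.3]
width: 0.698
```

Run:
```python
from h import *
st([-80,0,130])
c=bot.get_calibration("wrist");im=bot.read_camera("wrist")
cv2.imwrite("pics/w1.png",im[:,:,::-1])
k=red(im);print(k);X=plane(c,k[0],.07);print(X,1000*F.T@(X-O)); print("cam fix",1000*F.T@(-c["R"].T@c["t"]-O))
```

```text
t 2.5 tcp fixt mm [-85.7   2.6 137.1] width 59.6 F fixt [ 0.  -0.1 -0.3] jv 0.009
  rot err deg (tool) [-0.02 -0.4   0.04]
  slide mm [-5.7 -2.6  7. ]
(array([252.15449438, 220.11797753]), array([239, 211,  26,  19, 356], dtype=int32))
[0.51768773 0.0590103  0.07      ] [-77.30594033   0.53755614  70.        ]
cam fix [-149.99580591    2.84887656  271.07744276]
```

View pics/w1.png

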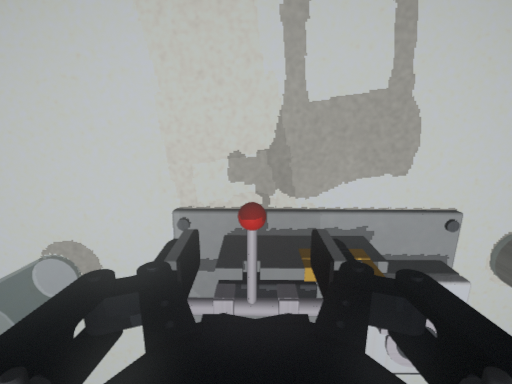

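The wrist view shows the knob centred at (252,217), between the open fingers. That agrees with the fixture estimate within 1 mm in y. I'll descend with the jaws at 60 mm.

Request:
arm_command --slide '[[-0.003,-0.001,0.014],[-0.003,-0.001,0.014],[0,0,0.014],[0,0,0.014],[0,0,0.01],[0,0,0.005],[0,0,0],[0,0,0]]' --angular '[[0,-0.2,0],[0,-0.2,0],[0,0,0],[0,0,0],[0,0,0],[0,0,0],[0,0,0],[0,0,0]]' --hand '[0.06,0.06,0.06,0.06,0.06,0.06,0.06,0.06]'

```text
time: 3.35
tool_pos: [0.5174, 0.06, 0.0648]
tcp_rot: [0.146, 3.133, 0.001]
wrist_force: [-0.3, -0.9, 0.4]
width: 0.7
```

Run:
```python
from h import *
c=bot.get_calibration("wrist");im=bot.read_camera("wrist")
cv2.imwrite("pics/w2.png",im[:,:,::-1])
st([-80,0.5,60])
k=red(im);print(k);X=plane(c,k[0],.07);print(1000*F.T@(X-O))
```

```text
t 3.4 tcp fixt mm [-77.6   1.5  64.9] width 60.3 F fixt [0.  0.2 0.9] jv 0.005
  rot err deg (tool) [0.03 0.29 0.08]
  slide mm [ 2.4 -1.   4.9]
(array([253.04916667, 250.22666667]), array([ 233,  232,   41,   38, 1200], dtype=int32))
[-79.35359533   0.62268699  70.        ]
```

View pics/w2.png

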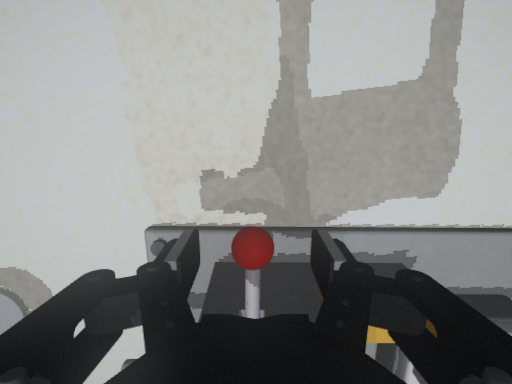

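The knob at (253,249) sits about 1 mm left of the jaw midline (255). I'll trim the pose and close gently.

Request:
arm_command --slide '[[0.002,-0.001,0.005],[0,0,0],[0,0,0],[0,0,0],[0,0,0],[0,0,0],[0,0,0],[0,0,0]]' --angular '[[0,0.3,0],[0,0,0],[0,0,0],[0,0,0],[0,0,0],[0,0,0],[0,0,0],[0,0,0]]' --hand '[0.045,0.035,0.03,0.027,0.024,0.022,0.02,0.018]' --squeeze 20

```text
time: 4.2
tool_pos: [0.5167, 0.0589, 0.0615]
tcp_rot: [0.146, 3.135, 0.001]
wrist_force: [0.4, -0.3, -0.4]
width: 0.24
```

Run:
```python
from h import *
st([-80,0.5,60])
```

```text
t 4.2 tcp fixt mm [-78.3   0.4  61.5] width 20.5 F fixt [ 0.5 -0.3 -0.4] jv 0.002
  rot err deg (tool) [0.04 0.17 0.08]
  slide mm [1.7 0.1 1.5]
```

Request:
arm_command --slide '[[0,0,0],[0,0,0],[0,0,-0.002],[0,0,-0.004],[-0.0004,0,-0.004],[-0.0006,0,-0.004],[-0.0006,0,-0.002],[0,0,0]]' --angular '[[0,0,0],[0,0,0],[0,0,0],[0,0,0],[0,0,0],[0,0,0],[0,0,0],[0,0,0]]' --hand '[0.01,0.01,0.01,0.01,0.01,0.01,0.01,0.01]' --squeeze 25

```text
time: 5.0
tool_pos: [0.5185, 0.0588, 0.0787]
tcp_rot: [0.146, 3.135, 0.001]
wrist_force: [0.5, -0.3, -2.4]
width: 0.238
```

Run:
```python
from h import *
c=bot.get_calibration("wrist");im=bot.read_camera("wrist")
cv2.imwrite("pics/w3.png",im[:,:,::-1])
s=bot.read_camera("side");cv2.imwrite("pics/s3.png",cv2.resize(s[160:300,215:395],None,fx=4,fy=4,interpolation=2)[:,:,::-1]);print(red(s))
st([-78,0.5,70])
```

```text
Traceback (most recent call last):
  File "h.py", line 16, in red
    n,l,st,ce=cv2.connectedComponentsWithStats(m.astype(np.uint8));i=1+np.argmax(st[1:,4]);return ce[i],st[i]
                                                                       ~~~~~~~~~^^^^^^^^^^
ValueError: attempt to get argmax of an empty sequence
```

View pics/w3.png

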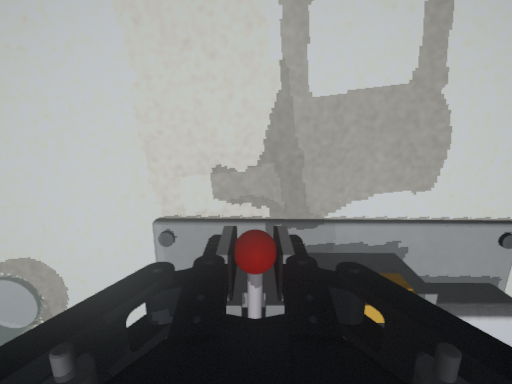

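View pics/s3.png

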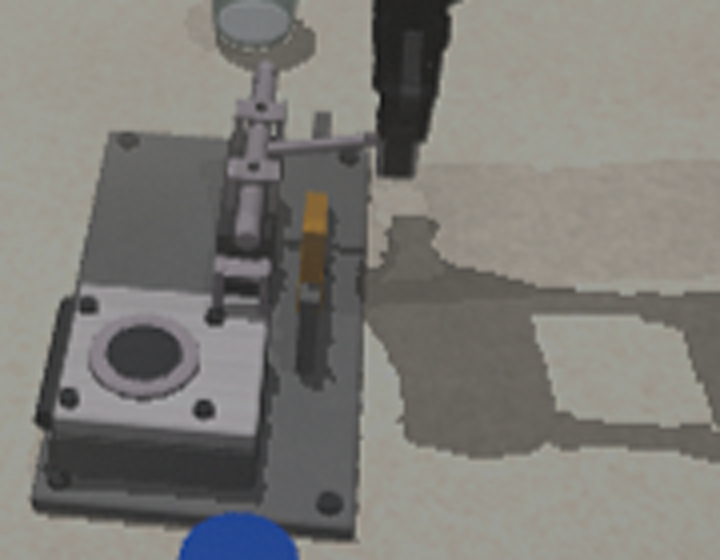

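The knob is between the pads, the handle is rising (side view) and the load is only about 2 N. I'll continue along the arc to about 0.54 rad.

Request:
arm_command --slide '[[-0.001,0,-0.004],[-0.0014,0,-0.0045],[-0.0017,0,-0.0045],[-0.0019,0,-0.0044],[-0.0018,0,-0.0036],[-0.0015,0,-0.0028],[0,0,0],[0,0,0]]' --angular '[[0,0,0],[0,0,0],[0,0,0],[0,0,0],[0,0,0],[0,0,0],[0,0,0],[0,0,0]]' --hand '[0.01,0.01,0.01,0.01,0.01,0.01,0.01,0.01]'

```text
time: 5.9
tool_pos: [0.5282, 0.0578, 0.1041]
tcp_rot: [0.146, 3.136, 0.001]
wrist_force: [0.9, -0.5, -2.3]
width: 0.232
```

Run:
```python
from h import *
st([-66.5,0.5,103])
im=bot.read_camera("wrist")
cv2.imwrite("pics/w4.png",im[:,:,::-1])
s=bot.read_camera("side");cv2.imwrite("pics/s4.png",cv2.resize(s[160:300,215:395],None,fx=4,fy=4,interpolation=2)[:,:,::-1])
```

```text
t 5.9 tcp fixt mm [-66.7   0.3 104.1] width 19.8 F fixt [ 0.9 -0.4 -2.3] jv 0.005
  rot err deg (tool) [0.04 0.14 0.08]
  slide mm [-0.2  0.2  1.1]
```

View pics/w4.png

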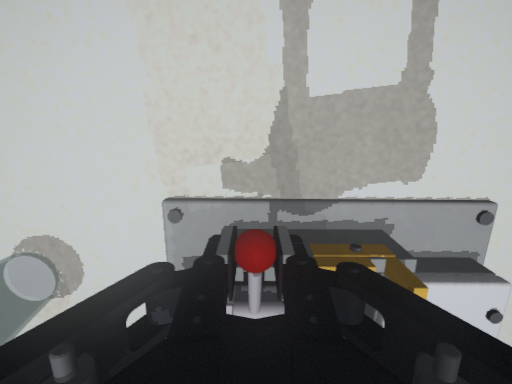

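View pics/s4.png

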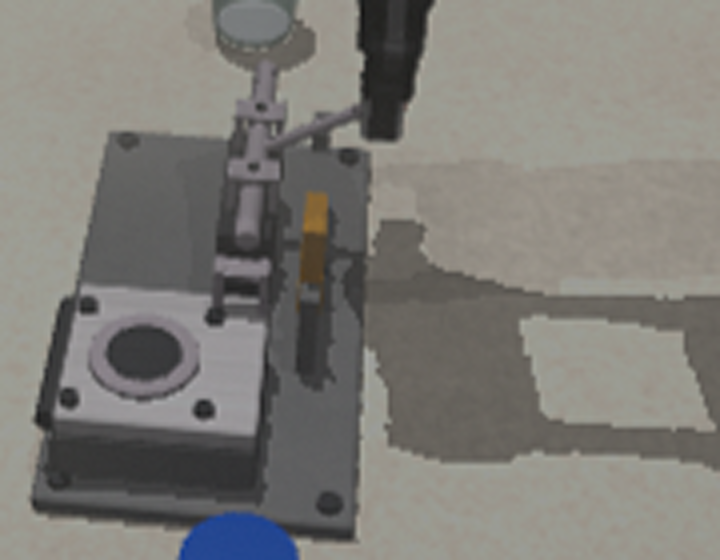

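The handle is at about 0.56 rad and clear of the notch. Next I'll slide about 56 mm toward the catch.

Request:
arm_command --slide '[[0,0.004,0],[0,0.008,0],[0,0.009,0],[0,0.009,0],[0,0.009,0],[0,0.009,0],[0,0.006,0],[0,0.002,0]]' --angular '[[0,0,0],[0,0,0],[0,0,0],[0,0,0],[0,0,0],[0,0,0],[0,0,0],[0,0,0]]' --hand '[0.01,0.01,0.01,0.01,0.01,0.01,0.01,0.01]'

```text
time: 6.8
tool_pos: [0.5337, 0.1182, 0.1032]
tcp_rot: [0.144, 3.136, -0.002]
wrist_force: [1.1, -3.2, -3.2]
width: 0.235
```

Run:
```python
from h import *
st([-66.5,83.5,104])
im=bot.read_camera("wrist")
cv2.imwrite("pics/w5.png",im[:,:,::-1])
s=bot.read_camera("side");cv2.imwrite("pics/s5.png",cv2.resize(s[160:300,215:395],None,fx=4,fy=4,interpolation=2)[:,:,::-1])
```

```text
t 6.8 tcp fixt mm [-66.9  61.  103.2] width 20.1 F fixt [ 1.4 -3.1 -3.2] jv 0.043
  rot err deg (tool) [-0.05  0.14  0.14]
  slide mm [-0.5 22.5 -0.8]
```

View pics/w5.png

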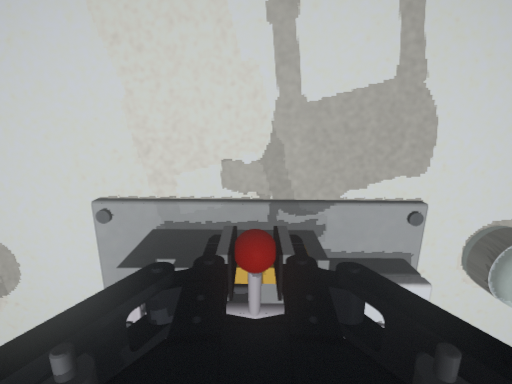

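View pics/s5.png

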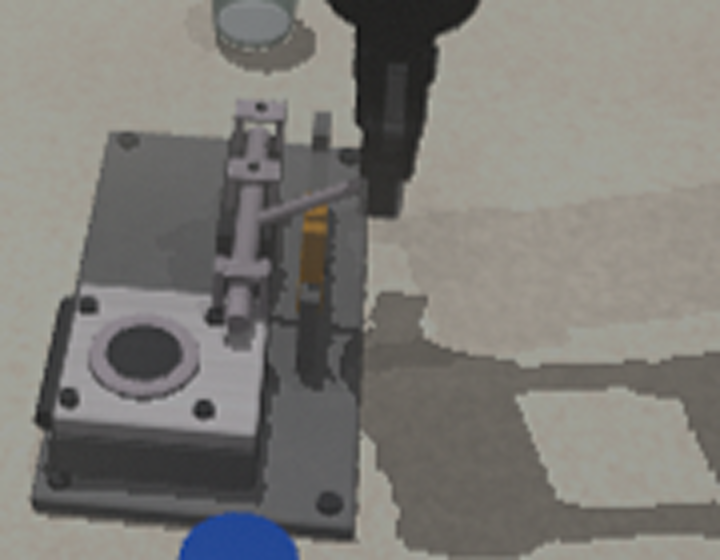

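The bolt is through the keeper at y=61, with about 3 N of friction drag. I'll creep up on the lug.

Request:
arm_command --slide '[[0,0.003,0],[0,0.003,0],[0,0.003,0],[0,0.003,0],[0,0.003,0],[0,0.002,0],[0,0.001,0],[0,0,0]]' --angular '[[0,0,0],[0,0,0],[0,0,0],[0,0,0],[0,0,0],[0,0,0],[0,0,0],[0,0,0]]' --hand '[0.01,0.01,0.01,0.01,0.01,0.01,0.01,0.01]'

```text
time: 7.7
tool_pos: [0.5355, 0.1363, 0.1031]
tcp_rot: [0.146, 3.136, -0.002]
wrist_force: [2.0, -1.1, -2.1]
width: 0.233
```

Run:
```python
from h import *
st([-66.5,83.5,104])
```

```text
t 7.7 tcp fixt mm [-66.8  79.1 103.1] width 19.9 F fixt [ 2.1 -0.9 -2.1] jv 0.003
  rot err deg (tool) [-0.07  0.14  0.06]
  slide mm [-0.3  4.4 -0.9]
```

Request:
arm_command --slide '[[0,0.001,0],[0,0.001,0],[0,0.001,0],[0,0.0005,0],[0,0,0],[0,0,0],[0,0,0],[0,0,0]]' --angular '[[0,0,0],[0,0,0],[0,0,0],[0,0,0],[0,0,0],[0,0,0],[0,0,0],[0,0,0]]' --hand '[0.01,0.01,0.01,0.01,0.01,0.01,0.01,0.01]'

```text
time: 8.5
tool_pos: [0.5358, 0.1399, 0.1031]
tcp_rot: [0.146, 3.136, -0.002]
wrist_force: [1.7, -1.9, -2.2]
width: 0.234
```

Run:
```python
from h import *
st([-66.5,83.5,104])
s=bot.read_camera("side");cv2.imwrite("pics/s6.png",cv2.resize(s[190:290,255:355],None,fx=6,fy=6,interpolation=2)[:,:,::-1])
s=bot.read_camera("wrist");cv2.imwrite("pics/w6.png",s[:,:,::-1])
```

```text
t 8.5 tcp fixt mm [-66.9  82.8 103.1] width 20.0 F fixt [ 1.8 -1.7 -2.2] jv 0.001
  rot err deg (tool) [-0.07  0.14  0.05]
  slide mm [-0.4  0.7 -0.9]
```

View pics/s6.png

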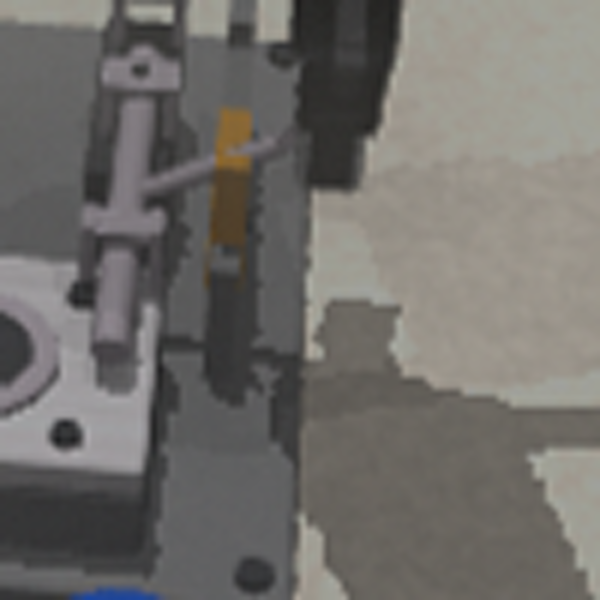

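View pics/w6.png

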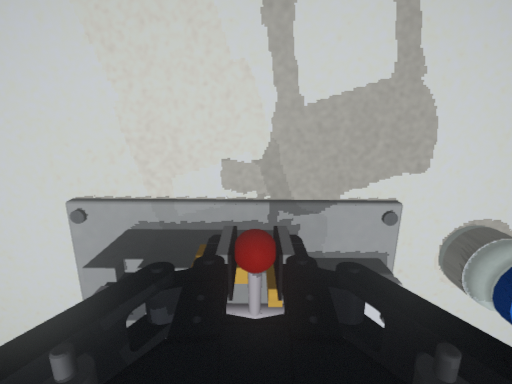

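The stem is over the grey gap between the brass land on the left and the lug on the right (268–285 px). I'll feel for the lug.

Request:
arm_command --slide '[[0,0.0007,0],[0,0.0007,0],[0,0,0],[0,0,0],[0,0,0],[0,0,0],[0,0,0],[0,0,0]]' --angular '[[0,0,0],[0,0,0],[0,0,0],[0,0,0],[0,0,0],[0,0,0],[0,0,0],[0,0,0]]' --hand '[0.01,0.01,0.01,0.01,0.01,0.01,0.01,0.01]'

```text
time: 9.4
tool_pos: [0.536, 0.1413, 0.1031]
tcp_rot: [0.146, 3.136, -0.002]
wrist_force: [1.3, -1.6, -2.1]
width: 0.231
```

Run:
```python
from h import *
st([-66.5,83.5,104])
s=cv2.imread("pics/w6.png")[215:320,195:320];cv2.imwrite("pics/w6z.png",cv2.resize(s,None,fx=5,fy=5,interpolation=2))
```

```text
t 9.4 tcp fixt mm [-66.8  84.2 103.1] width 19.8 F fixt [ 1.4 -1.4 -2.1] jv 0.002
  rot err deg (tool) [-0.08  0.15  0.05]
  slide mm [-0.3 -0.7 -0.9]
```

View pics/w6z.png

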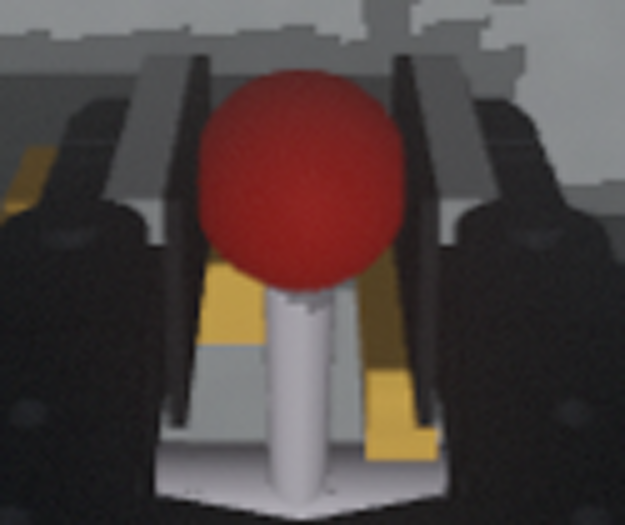

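Request:
arm_command --slide '[[0,0.0007,0],[0,0.0007,0],[0,0,0],[0,0,0],[0,0,0],[0,0,0],[0,0,0],[0,0,0]]' --angular '[[0,0,0],[0,0,0],[0,0,0],[0,0,0],[0,0,0],[0,0,0],[0,0,0],[0,0,0]]' --hand '[0.01,0.01,0.01,0.01,0.01,0.01,0.01,0.01]'

```text
time: 10.2
tool_pos: [0.5361, 0.1429, 0.1031]
tcp_rot: [0.147, 3.136, -0.002]
wrist_force: [0.4, -0.7, -2.7]
width: 0.233
```

Run:
```python
from h import *
st([-66.5,83.5,104])
s=bot.read_camera("wrist")[215:320,195:320];cv2.imwrite("pics/w7z.png",cv2.resize(s,None,fx=5,fy=5,interpolation=2)[:,:,::-1])
```

```text
t 10.2 tcp fixt mm [-66.8  85.8 103.1] width 19.9 F fixt [ 0.5 -0.6 -2.7] jv 0.002
  rot err deg (tool) [-0.08  0.14  0.05]
  slide mm [-0.3 -2.3 -0.9]
```

View pics/w7z.png

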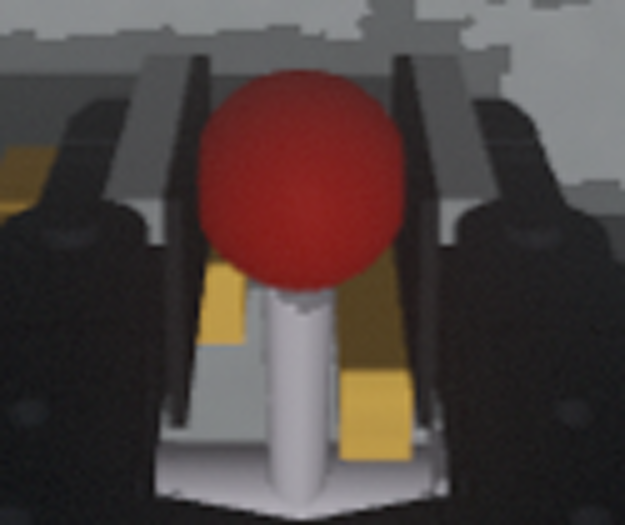

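The gap between stem (328) and lug (340) is down to about 1.4 mm, so contact should come at y≈87.

Request:
arm_command --slide '[[0,0.0005,0],[0,0.0005,0],[0,0.0004,0],[0,0,0],[0,0,0],[0,0,0],[0,0,0],[0,0,0]]' --angular '[[0,0,0],[0,0,0],[0,0,0],[0,0,0],[0,0,0],[0,0,0],[0,0,0],[0,0,0]]' --hand '[0.01,0.01,0.01,0.01,0.01,0.01,0.01,0.01]'

```text
time: 11.05
tool_pos: [0.5362, 0.1437, 0.1031]
tcp_rot: [0.146, 3.136, -0.004]
wrist_force: [0.8, -3.6, -3.3]
width: 0.237
```

Run:
```python
from h import *
st([-66.5,83.5,104])
```

```text
t 11.05 tcp fixt mm [-66.8  86.6 103.1] width 20.3 F fixt [ 1.2 -3.5 -3.3] jv 0.002
  rot err deg (tool) [-0.14  0.13  0.06]
  slide mm [-0.3 -3.1 -0.9]
```

Request:
arm_command --slide '[[0,0.0005,0],[0,0.0005,0],[0,0,0],[0,0,0],[0,0,0],[0,0,0],[0,0,0],[0,0,0]]' --angular '[[0,0,0],[0,0,0],[0,0,0],[0,0,0],[0,0,0],[0,0,0],[0,0,0],[0,0,0]]' --hand '[0.01,0.01,0.01,0.01,0.01,0.01,0.01,0.01]'

```text
time: 11.85
tool_pos: [0.5362, 0.1438, 0.103]
tcp_rot: [0.146, 3.136, -0.007]
wrist_force: [1.3, -3.6, -2.7]
width: 0.236
```

Run:
```python
from h import *
st([-66.5,83.5,104])
s=bot.read_camera("wrist")[215:320,195:320];cv2.imwrite("pics/w8z.png",cv2.resize(s,None,fx=5,fy=5,interpolation=2)[:,:,::-1])
```

```text
t 11.85 tcp fixt mm [-66.9  86.7 103. ] width 20.1 F fixt [ 1.7 -3.5 -2.7] jv 0.001
  rot err deg (tool) [-0.25  0.12  0.07]
  slide mm [-0.4 -3.2 -1. ]
```

View pics/w8z.png

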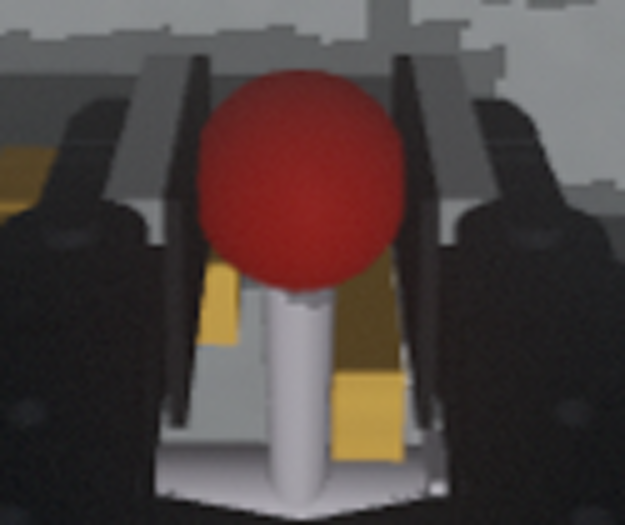

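The stem has stopped on the lug: commanded 1 mm, moved 0.1 mm, y=86.7, force only about 3.5 N. I'll back off 2 mm to the notch centre.

Request:
arm_command --slide '[[0,-0.001,0],[0,-0.0009,0],[0,0,0],[0,0,0],[0,0,0],[0,0,0],[0,0,0],[0,0,0]]' --angular '[[-0.2,0,0],[0,0,0],[0,0,0],[0,0,0],[0,0,0],[0,0,0],[0,0,0],[0,0,0]]' --hand '[0.01,0.01,0.01,0.01,0.01,0.01,0.01,0.01]'

```text
time: 12.7
tool_pos: [0.5363, 0.1436, 0.1033]
tcp_rot: [0.146, 3.135, 0.004]
wrist_force: [2.0, -1.5, -2.1]
width: 0.234
```

Run:
```python
from h import *
st([-68.7,84.65,95])
s=bot.read_camera("wrist")[215:320,195:320];cv2.imwrite("pics/w9z.png",cv2.resize(s,None,fx=5,fy=5,interpolation=2)[:,:,::-1])
```

```text
t 12.7 tcp fixt mm [-66.7  86.5 103.3] width 20.0 F fixt [ 2.2 -1.3 -2.1] jv 0.001
  rot err deg (tool) [0.16 0.16 0.05]
  slide mm [ 2.  -1.9  8.2]
```

View pics/w9z.png

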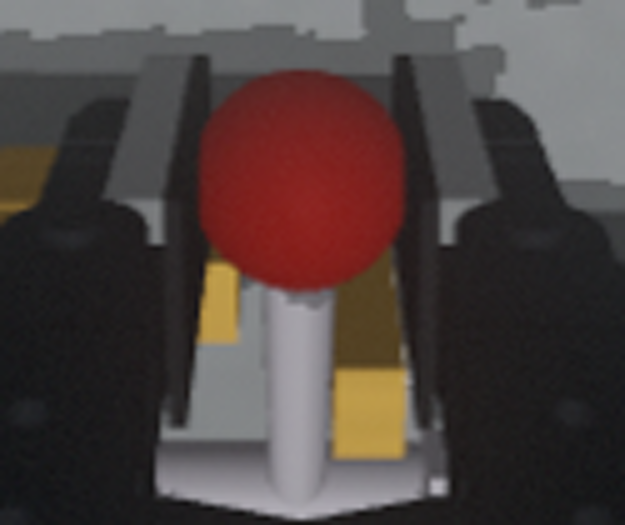

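It only backed off 0.2 mm, so I'll repeat.

Request:
arm_command --slide '[[0,-0.001,0],[0,-0.0009,0],[0,0,0],[0,0,0],[0,0,0],[0,0,0],[0,0,0],[0,0,0]]' --angular '[[0,0,0],[0,0,0],[0,0,0],[0,0,0],[0,0,0],[0,0,0],[0,0,0],[0,0,0]]' --hand '[0.01,0.01,0.01,0.01,0.01,0.01,0.01,0.01]'

```text
time: 13.55
tool_pos: [0.5363, 0.1426, 0.1034]
tcp_rot: [0.147, 3.135, 0.007]
wrist_force: [2.1, 0.8, -2.3]
width: 0.23
```

Run:
```python
from h import *
st([-68.7,84.65,95])
s=bot.read_camera("wrist")[215:320,195:320];cv2.imwrite("pics/w10z.png",cv2.resize(s,None,fx=5,fy=5,interpolation=2)[:,:,::-1])
```

```text
t 13.55 tcp fixt mm [-66.7  85.5 103.4] width 19.6 F fixt [ 2.   1.  -2.3] jv 0.002
  rot err deg (tool) [0.26 0.18 0.04]
  slide mm [ 2.1 -0.9  8.4]
```

View pics/w10z.png

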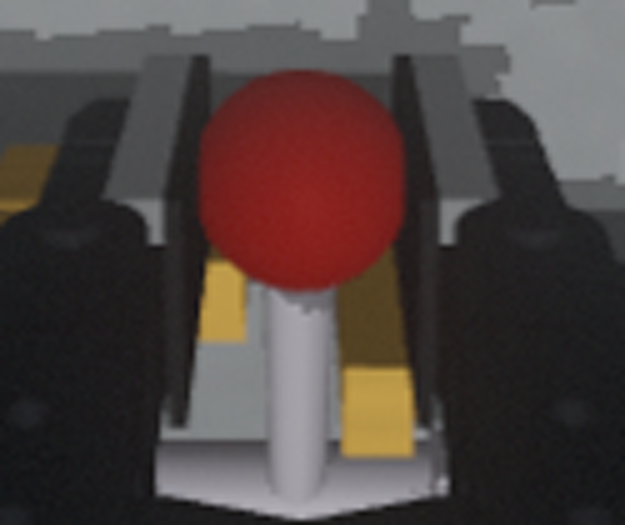

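Request:
arm_command --slide '[[0,-0.0009,0],[0,-0.0004,0],[0,0,0],[0,0,0],[0,0,0],[0,0,0],[0,0,0],[0,0,0]]' --angular '[[0,0,0],[0,0,0],[0,0,0],[0,0,0],[0,0,0],[0,0,0],[0,0,0],[0,0,0]]' --hand '[0.01,0.01,0.01,0.01,0.01,0.01,0.01,0.01]'

```text
time: 14.4
tool_pos: [0.5362, 0.1416, 0.1035]
tcp_rot: [0.147, 3.135, 0.008]
wrist_force: [1.2, 1.6, -3.0]
width: 0.235
```

Run:
```python
from h import *
st([-68.7,84.65,95])
s=bot.read_camera("wrist")[215:320,195:320];cv2.imwrite("pics/w11z.png",cv2.resize(s,None,fx=5,fy=5,interpolation=2)[:,:,::-1])
```

```text
t 14.4 tcp fixt mm [-66.6  84.5 103.5] width 20.1 F fixt [ 1.1  1.7 -3. ] jv 0.002
  rot err deg (tool) [0.31 0.19 0.03]
  slide mm [2.1 0.1 8.5]
```

View pics/w11z.png

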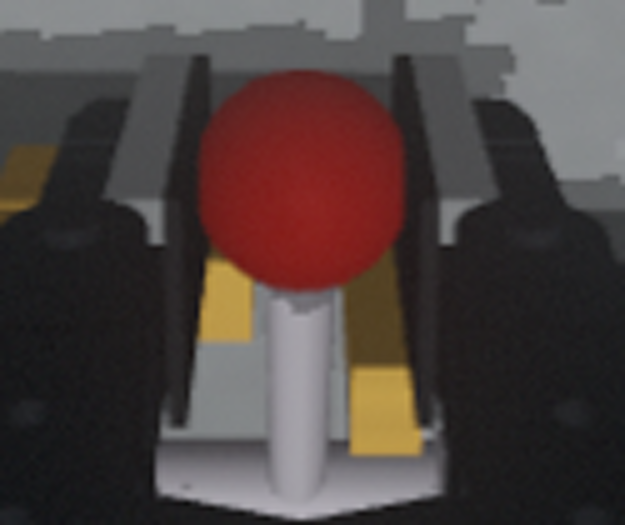

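The stem is now centred over the notch (y=84.5). I'll lower along the arc to just above the land height.

Request:
arm_command --slide '[[0.001,0,0.002],[0.0014,0,0.0026],[0.0014,0,0.0026],[0.001,0,0.002],[0,0,0],[0,0,0],[0,0,0],[0,0,0]]' --angular '[[0,0,0],[0,0,0],[0,0,0],[0,0,0],[0,0,0],[0,0,0],[0,0,0],[0,0,0]]' --hand '[0.01,0.01,0.01,0.01,0.01,0.01,0.01,0.01]'

```text
time: 15.25
tool_pos: [0.5317, 0.1421, 0.0945]
tcp_rot: [0.147, 3.133, 0.008]
wrist_force: [1.3, 1.0, -0.6]
width: 0.236
```

Run:
```python
from h import *
st([-73.4,84.65,88.9])
```

```text
t 15.25 tcp fixt mm [-71.2  84.6  94.5] width 20.2 F fixt [ 1.2  1.1 -0.6] jv 0.002
  rot err deg (tool) [0.31 0.28 0.04]
  slide mm [2.3 0.  5.6]
```

Request:
arm_command --slide '[[0.0004,0,0.001],[0.0004,0,0.001],[0.0004,0,0.001],[0.0003,0,0.001],[0,0,0],[0,0,0],[0,0,0],[0,0,0]]' --angular '[[0,0,0],[0,0,0],[0,0,0],[0,0,0],[0,0,0],[0,0,0],[0,0,0],[0,0,0]]' --hand '[0.01,0.01,0.01,0.01,0.01,0.01,0.01,0.01]'

```text
time: 16.05
tool_pos: [0.5302, 0.1423, 0.0906]
tcp_rot: [0.147, 3.133, 0.008]
wrist_force: [0.5, 0.1, 0.2]
width: 0.234
```

Run:
```python
from h import *
st([-73.4,84.65,88.9])
s=bot.read_camera("wrist")[215:320,195:320];cv2.imwrite("pics/w12z.png",cv2.resize(s,None,fx=5,fy=5,interpolation=2)[:,:,::-1])
```

```text
t 16.05 tcp fixt mm [-72.7  84.6  90.6] width 20.0 F fixt [0.5 0.2 0.2] jv 0.002
  rot err deg (tool) [0.31 0.28 0.04]
  slide mm [0.7 0.  1.7]
```

View pics/w12z.png

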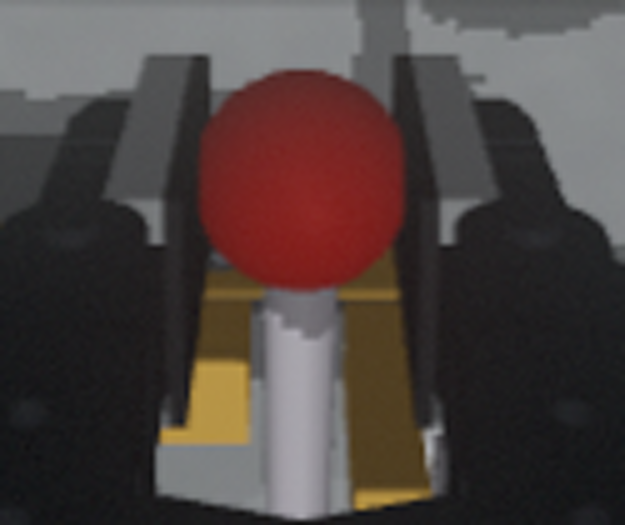

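The knob hasn't shifted in the pads, so the stem is passing below the land tops, between the land (250) and the lug (345). There's no load, so I'll keep lowering.

Request:
arm_command --slide '[[0.0005,0,0.0013],[0.0005,0,0.0013],[0.0005,0,0.0013],[0.0005,0,0.0013],[0.0005,0,0.0013],[0.0004,0,0.0013],[0,0,0],[0,0,0]]' --angular '[[0,0,0],[0,0,0],[0,0,0],[0,0,0],[0,0,0],[0,0,0],[0,0,0],[0,0,0]]' --hand '[0.01,0.01,0.01,0.01,0.01,0.01,0.01,0.01]'

```text
time: 16.9
tool_pos: [0.5274, 0.1426, 0.0823]
tcp_rot: [0.147, 3.132, 0.008]
wrist_force: [0.7, -0.3, 0.5]
width: 0.233
```

Run:
```python
from h import *
st([-77.5,84.65,73.4])
s=bot.read_camera("wrist")[215:320,195:320];cv2.imwrite("pics/w13z.png",cv2.resize(s,None,fx=5,fy=5,interpolation=2)[:,:,::-1])
```

```text
t 16.9 tcp fixt mm [-75.5  84.6  82.3] width 19.9 F fixt [ 0.8 -0.3  0.5] jv 0.002
  rot err deg (tool) [0.31 0.32 0.03]
  slide mm [ 2.  -0.   8.9]
```

View pics/w13z.png

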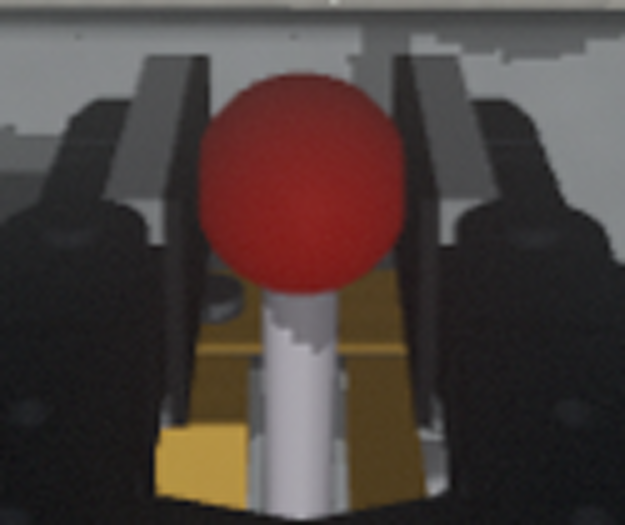

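Request:
arm_command --slide '[[0.0005,0,0.0017],[0.0004,0,0.0017],[0.0004,0,0.0017],[0.0004,0,0.0017],[0.0003,0,0.0017],[0.0002,0,0.0017],[0.0001,0,0.0014],[0,0,0]]' --angular '[[0,0,0],[0,0,0],[0,0,0],[0,0,0],[0,0,0],[0,0,0],[0,0,0],[0,0,0]]' --hand '[0.01,0.01,0.01,0.01,0.01,0.01,0.01,0.01]'

```text
time: 17.75
tool_pos: [0.5248, 0.1428, 0.0696]
tcp_rot: [0.147, 3.133, 0.008]
wrist_force: [0.4, -0.0, -0.0]
width: 0.229
```

Run:
```python
from h import *
st([-78.3,84.65,65])
```

```text
t 17.75 tcp fixt mm [-78.2  84.6  69.6] width 19.6 F fixt [ 0.4 -0.  -0. ] jv 0.004
  rot err deg (tool) [0.31 0.29 0.03]
  slide mm [ 0.2 -0.   4.6]
```

Request:
arm_command --slide '[[0,0,0.001],[0,0,0.001],[0,0,0.001],[0,0,0.001],[0,0,0],[0,0,0],[0,0,0],[0,0,0]]' --angular '[[0,0,0],[0,0,0],[0,0,0],[0,0,0],[0,0,0],[0,0,0],[0,0,0],[0,0,0]]' --hand '[0.01,0.01,0.01,0.01,0.01,0.01,0.01,0.01]'

```text
time: 18.55
tool_pos: [0.5244, 0.1429, 0.0652]
tcp_rot: [0.147, 3.134, 0.008]
wrist_force: [0.8, -0.4, 1.8]
width: 0.234
```

Run:
```python
from h import *
st([-78.3,84.65,61.5])
```

```text
t 18.55 tcp fixt mm [-78.5  84.7  65.2] width 20.0 F fixt [ 0.8 -0.4  1.8] jv 0.002
  rot err deg (tool) [0.3  0.24 0.03]
  slide mm [-0.2 -0.   3.7]
```

The handle is about 0.05 rad above level with almost no load. I'll open and let it settle.

Request:
arm_command --slide '[[0,0,0],[0,0,0],[0,0,0],[0,0,0],[0,0,0],[0,0,0],[0,0,0],[0,0,0]]' --angular '[[0,0,0],[0,0,0],[0,0,0],[0,0,0],[0,0,0],[0,0,0],[0,0,0],[0,0,0]]' --hand '[0.025,0.03,0.036,0.042,0.048,0.055,0.06,0.06]'

```text
time: 19.35
tool_pos: [0.5235, 0.1425, 0.0646]
tcp_rot: [0.147, 3.136, 0.007]
wrist_force: [-0.8, -0.1, -0.9]
width: 0.702
```

Run:
```python
from h import *
st()
s=bot.read_camera("wrist");cv2.imwrite("pics/w14.png",s[:,:,::-1])
```

```text
t 19.35 tcp fixt mm [-79.4  84.2  64.6] width 59.9 F fixt [-0.8 -0.1 -0.9] jv 0.003
  rot err deg (tool) [0.25 0.13 0.02]
```

View pics/w14.png

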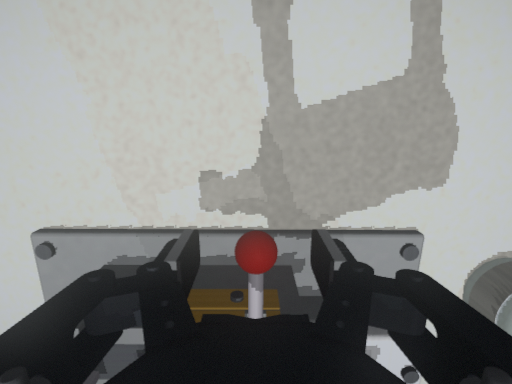

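The knob (256,253) is free between the open fingers. I'll retreat straight up.

Request:
arm_command --slide '[[0,0,-0.01],[0,0,-0.02],[0,0,-0.03],[0,0,-0.03],[0,0,-0.03],[0.03,0,-0.02],[0.03,0,0],[0.03,0,0]]' --angular '[[0,0,0],[0,0,0],[0,0,0],[0,0,0],[0,0,0],[0,0,0],[0,0,0],[0,0,0]]' --hand '[0.06,0.06,0.06,0.06,0.06,0.06,0.06,0.06]'

```text
time: 20.2
tool_pos: [0.4349, 0.1505, 0.2158]
tcp_rot: [0.151, 3.131, 0.009]
wrist_force: [-0.7, 0.0, 0.4]
width: 0.698
```

Request:
arm_command --slide '[[0.03,0,0],[0.03,0,0],[0.02,0,0],[0.01,0,0],[0,0,0],[0,0,0],[0,0,0],[0,0,0]]' --angular '[[0,0,0],[0,0,0],[0,0,0],[0,0,0],[0,0,0],[0,0,0],[0,0,0],[0,0,0]]' --hand '[0.06,0.06,0.06,0.06,0.06,0.06,0.06,0.06]'

```text
time: 21.0
tool_pos: [0.3425, 0.1598, 0.2208]
tcp_rot: [0.149, 3.121, 0.015]
wrist_force: [0.8, -0.2, 0.1]
width: 0.702
```

Run:
```python
from h import *
st()
I={n:bot.read_camera(n) for n in C}
for n in C: cv2.imwrite(f"pics/{n}9.png",I[n][:,:,::-1])
k={}
for n in C:
    try: k[n]=red(I[n])[0]
    except Exception as e: print(n,"no red")
print(k)
for n in k: print(n,1000*F.T@(plane(C[n],k[n],.07)-O))
if len(k)==2: X,e=tri(C["side"],k["side"],C["top"],k["top"]);print("knob fixt",1000*F.T@(X-O),e)
st()
cv2.imwrite("pics/side9z.png",cv2.resize(I["side"][180:300,215:335],None,fx=5,fy=5,interpolation=2)[:,:,::-1])
```

```text
t 21.0 tcp fixt mm [-261.2   84.4  220.8] width 59.9 F fixt [ 0.8 -0.1  0.1] jv 0.013
  rot err deg (tool) [ 0.61  0.93 -0.06]
{'side': array([314.44186047, 224.44186047]), 'top': array([210.15873016, 242.38095238])}
side [-80.4044771   80.42355855  70.        ]
top [-79.62247383  84.45852273  70.        ]
knob fixt [-79.84503987  84.09306975  73.40453653] 0.0005989809272635707
t 21.1 tcp fixt mm [-261.4   84.4  220.7] width 59.9 F fixt [ 0.5 -0.5 -0.3] jv 0.006
  rot err deg (tool) [ 0.6   0.91 -0.06]
```

View pics/side9z.png

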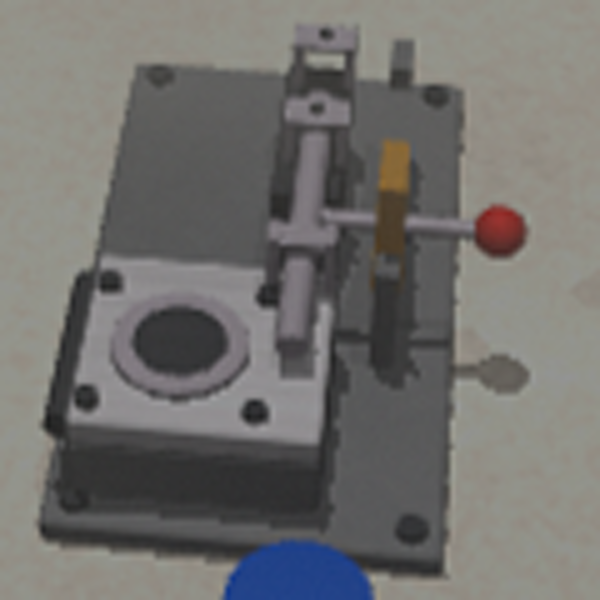

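View pics/top9.png

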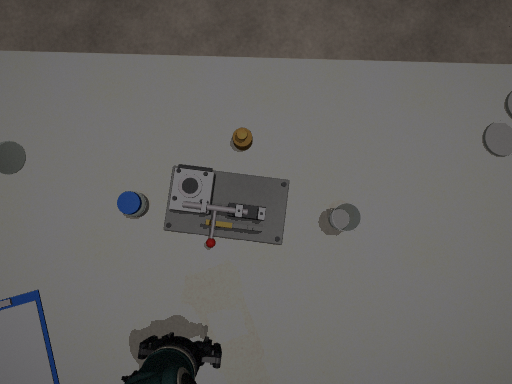

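The knob triangulates to z=73.4 mm, against 73.0 mm at the level start, so the handle is down. The bolt slide is about 84 mm. The beaker, weight and jar are at the same pixels as before, and the arm is clear. Handing in.

```bash
python3 -c "
from workcell import bot
print(bot.finish_job())"
```

```text
the job is handed in; nothing more can be done
None
```

The bolt is locked: it is shot about 84 mm through the keeper and the handle lies level in the brass catch's notch. I handed the job in at about 21 s of the 45 s; no verdict is reported.

**What I did:** I pinched the knob from above, lifted the handle along its arc to about 0.55 rad and slid the bolt through the keeper. I crept forward until the stem touched the stop lug, backed off 2 mm and lowered the handle into the notch. Then I opened the fingers at about 0.05 rad and drew the arm clear. In the force readings after each move, the wrist force stayed within about 5 N.

**Last checks:**
- **Handle:** the knob triangulates to (-79.8, 84.1, 73.4) mm in the fixture frame. It read z = 73.0 mm when level at the start, so it is level within about 0.5 mm. Both readings are about 3 mm above the nominal 70 mm, a calibration offset.
- **Other objects:** the beaker, weight and jar look unmoved in the top view, judged by eye.
- **Arm:** the gripper is open and well clear of everything.

**Where measurements disagreed:** the first picture put the notch centre at about 83 mm, while feeling the lug put it at about 84.6 mm. I went with the felt value.

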